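# Stand the taller mill in the caddy's empty well

### The arm

A 6-joint arm with a two-finger parallel gripper is mounted at the origin on the work surface. World frame = base frame: x ahead of the robot, y to its left, z up, the work surface at z = 0. Lengths are in m, angles in rad, forces in N, time in s.
With the tool pointing down it reaches from about 0.425 to 0.95 m from the base axis. Payload 14.7 kg.
Tool frame: the origin (TCP) lies at the very end of the fingers, on their centre line; the grasp point (between the pads) lies 19 mm behind it; z points along the fingers, y is the direction in which the jaws open and shut (so a half turn about z gives the same grasp; the last joint's range is limited). The gripper opens to 85 mm and grips with 20 to 120 N. Pads are 22 mm wide; open, the fingers measure 114 mm over their backs; the gripper's body (76 mm by 85 mm) begins 54 mm behind the grasp point. The pads swing forward as they close: fully open they stand 13 mm farther back than shut.
Start: joints at [1.274, 0.48, 1.596, -0, 1.065, -0.047], TCP at [0.161, 0.63, 0.231] pointing down, gripper open.
Joint ranges: [-2.75, 2.75], [-0.82, 2.05], [0.23, 2.67], [-1.56, 4.7], [0.09, 2.69], [-2.92, 2.92]. Speed limits (rad/s): [1.89, 1.89, 2.39, 3.01, 3.01, 3.01].

### API

Orientations are given as a 3x3 rotation matrix whose columns are the frame's x, y, z axes.
In Python, from cell import readout, cams, ticket gives the robot as it stands.
- The arm moves only by the tool move_arm, never from a script. Its argument "commands" is text: rows parted by semicolons, each of 5 numbers parted by spaces: the shift along the tool's x, y, z scaled (see below), then the turn about the tool's z scaled (see below), then the opening, from -1 (shut) to 1 (fully open), so that 0 is half open. A call has 1 to 8 rows; each row shifts and turns the commanded pose from where the row before left it, along the tool's axes as they then stand; what a row does not reach is not made up. The controller multiplies each number of a shift by 0.06 m and each number of a turn by 4 degrees. A row lasts 1/8 s, in which the tool goes at most 62.5 mm and 10.7 degrees, less where a joint would pass 70% of its speed; a pose out of reach is approached as far as the arm can. A call with a number of a shift or a turn outside -1 to 1 is refused whole. A call with a gripper value outside its range is refused whole. The fingers move at their own pace and stop on an object; "newtons" is the grip in N (left out, the last holds). Time passes only in rows, so rows that do not move let the fingers close. It gives the time, the measured TCP pose, the force and the opening at its end, in the units of the state.
- readout.sense(): the state, without advancing time (a new reading comes with each control period).
- cams.grab_frame(name): name is "scene" or "top"; returns (picture, depth): 400x640x3 uint8, blue, green, red; 400x640 float32, m along the optical axis (not along the pixel's ray), 0 where there is no reading.
- cams.camera_model(name): a dict with "fov_y" (degrees; the focal length in pixels is half the picture's height over the tangent of half this angle, whatever the lens; pixels are square), "cx", "cy" (the principal point, pixels), "D" ([k1, k2, p1, p2, k3] as OpenCV has them; the pictures are not rectified), "R" (3x3) and "t" (3): a world point X has camera coordinates R X + t. Camera axes: x right, y down, z forward; pixel columns grow to the right and rows downward; lengths in m; the calibration is good to about 2 mm. A picture is of the moment at which its call begins. camera_model takes no time and is no camera call.
- ticket.hand_in(): hands the job in, once; it reports no verdict.
The state is a dict: "clock": time; "qpos": joint angles; "joint_velocities": joint speeds; "joint_torque": joint torques, N m; "ee_pos": TCP position; "orientation": TCP orientation; "wrist_force": force on the tool from outside, world axes, zero at the start; "ft_torque": the same for the moment, N m; "finger_gap": opening from 0.0 (shut) to 1.0 (fully open).
Only numpy, scipy, OpenCV 4.12 (cv2) and the standard library are available. Lean on these libraries where they do the work, as an engineer would, in place of code of your own. Each camera call takes 0.05 s, during which the arm holds its last target.

### The job

Two wooden mills stand on the kitchen counter. Pick up the taller one, keep it upright, and lower it into the empty round well of the wooden caddy until it stands on the well's floor, letting go only once it is down. Leave the shorter mill and the salt pot in the caddy's other well standing where they are.

Things in the scene. Friction and masses are not known exactly. Their poses are not given: they have to be found in the camera images.
- mill_tall: the taller of two turned wooden mills, loose, standing upright: 190 mm tall, about 0.3 kg. Foot round, 52 mm diameter; waist 38 mm; head a plain upright cylinder 44 mm in diameter from 145 mm above the foot to the flat top at 190 mm (the place to grip, from above). Origin: centre of its underside; z up along its axis. Round, so its yaw does not matter.
- mill_short: the shorter wooden mill, a bystander: same wood, shape, foot (52 mm) and head (44 mm diameter) but only 130 mm tall, standing loose elsewhere on the counter. Origin: centre of its underside; z up.
- salt_pot: small round glazed salt pot with wooden lid, a bystander: 62 mm diameter, 85 mm tall, standing loose in the caddy's other well, 110 mm from the empty one; its top is 97 mm above the counter. Origin: centre of its underside; z up.
- empty_well (a point): centre of the floor of the caddy's empty well, 12 mm above the counter. The caddy is a pale wooden block fixed to the counter, 215 x 105 x 45 mm, with two round blind wells 72 mm in diameter and 33 mm deep, 110 mm apart along its length; the top of the block is 33 mm above this point. z up; x along the block's length towards the other well, which holds the salt pot. The block can lie at any yaw.

How it is judged:
On the way, in this order (a step that is already met when the one before it is completed fails the run):
1. the taller mill is lifted clear of the counter, upright, in the gripper (height (world z) of mill_tall above 0.05 m and angle between mill_tall's own z axis and vertical below 0.35 rad and contact force between the fingers and mill_tall above 0.5 N), for 0.1 s.
2. still held, its foot is down in the empty well, within 12 mm of the floor (horizontal distance between mill_tall and empty_well below 0.015 m and z of mill_tall in the frame of empty_well below 0.012 m and contact force between the fingers and mill_tall above 0.5 N), for 0.05 s.
At the end, for the whole second after the job is handed in: The taller mill stands at rest on the floor of the empty well: foot centre within 15 mm of the well's centre and within 6 mm of its floor, upright within 10 degrees. The shorter mill and the salt pot stand upright (within 10 degrees) within 30 mm of where they were (horizontal distance between mill_tall and empty_well below 0.015 m and z of mill_tall in the frame of empty_well below 0.006 m and angle between each of mill_tall, mill_short, salt_pot's own z axis and vertical below 0.175 rad and linear speed of mill_tall below 0.02 m/s and distance of each of mill_short, salt_pot from where it was at the start of the episode below 0.03 m); the robot touches nothing.
It fails at once if the taller mill is tipped more than 35 degrees (angle between mill_tall's own z axis and vertical above 0.61 rad).
It fails at once if the shorter mill is lifted, knocked over or moved more than 30 mm (distance of mill_short from where it was at the start of the episode above 0.03 m or angle between mill_short's own z axis and vertical above 0.5 rad).
It fails at once if the salt pot is lifted, knocked over or moved more than 30 mm (distance of salt_pot from where it was at the start of the episode above 0.03 m or angle between salt_pot's own z axis and vertical above 0.5 rad).
It also fails if it takes over 42 s, if anything falls off the work surface, if the arm or the gripper's body presses on something with over 40 N, if the wrist force passes 120 N, or if a joint passes its speed limit or range.

## Working session

There is one attempt and no reset: what is moved stays moved. The work goes in short steps, Python scripts to look and compute and a tool call to move; the robot and the scene stay as the last step left them, time stands still between calls to the robot, and variables do not carry over. Pictures are saved under pics/ and viewed, and the job is handed in when it is done.

Besides the shell and the picture viewer there is one more tool, called after "Emit:" by a JSON object that holds its "api" and its "payload". move_arm: Moves the arm, as the interface text tells. Its arguments: {"type":"object","properties":{"commands":{"type":"string"},"newtons":{"type":"number"}},"required":["commands"]}

```bash
mkdir -p pics; ls
python3 - <<'E'
from cell import readout,cams,ticket
import cv2,numpy as np
s=readout.sense(); print(s['clock'],s['ee_pos'],s['orientation'],s['finger_gap'],s['wrist_force'])
for n in('scene','top'):
    p,d=cams.grab_frame(n); cv2.imwrite(f'pics/{n}0.png',p); np.savez(f'{n}0.npz',p=p,d=d)
    m=cams.camera_model(n); print(n,m)
E
```

```text
pics
0.0 [0.16054885 0.62943706 0.23067005] [[-9.68965588e-01  2.47195403e-01 -3.48554141e-04]
 [ 2.47195645e-01  9.68964857e-01 -1.19144548e-03]
 [ 4.32168682e-05 -1.24063073e-03 -9.99999229e-01]] 0.999918674689925 [-0.00814152 -1.33031471  0.18249489]
scene {'fov_y': 53.31871316539825, 'cx': 322.1751082757625, 'cy': 195.6554139329044, 'D': array([-0.08937417,  0.        ,  0.        ,  0.        ,  0.        ]), 'R': array([[-0.5533745 ,  0.83282689, -0.01326767],
       [ 0.49468437,  0.31579591, -0.80966679],
       [-0.67012241, -0.45461226, -0.58673985]]), 't': array([ 0.27637082, -0.24839218,  1.08849728])}
top {'fov_y': 53.91972002260832, 'cx': 320.3086185571249, 'cy': 201.90886759771809, 'D': array([0.0319767, 0.       , 0.       , 0.       , 0.       ]), 'R': array([[-4.34493669e-02, -9.99055591e-01,  2.79141289e-04],
       [-9.72962443e-01,  4.22511210e-02, -2.27065911e-01],
       [ 2.26839674e-01, -1.01374641e-02, -9.73879353e-01]]), 't': array([0.03812406, 0.54474199, 0.68305709])}
```

View pics/scene0.png

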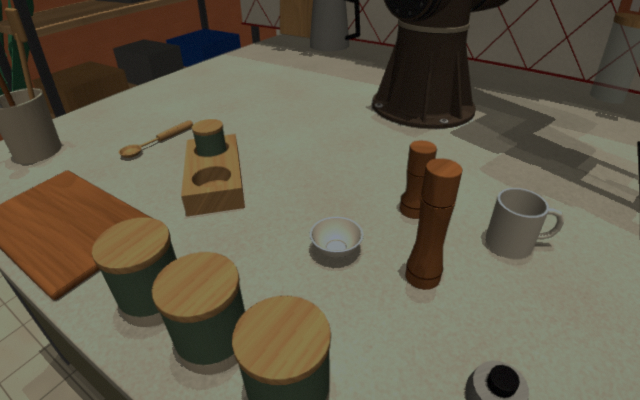

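View pics/top0.png

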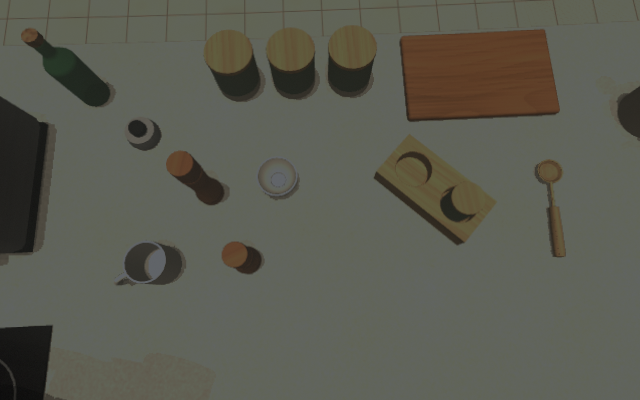

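Scene view: the tall mill's head is at (443,168) and its foot at (424,280); the short mill is behind it at (422,150). Top view: tall mill top at (181,163), short mill top (235,254), empty well (412,168), salt pot (467,200). Next I'll measure these.

```bash
cat > h.py <<'E'
import numpy as np,cv2
from cell import cams
def K(m):
    f=200/np.tan(np.radians(m['fov_y']/2)); return np.array([[f,0,m['cx']],[0,f,m['cy']],[0,0,1.]])
def ray(n,uv):
    m=cams.camera_model(n); x=cv2.undistortPoints(np.float64(uv).reshape(-1,1,2),K(m),m['D']).reshape(-1,2)
    R,t=np.array(m['R']),np.array(m['t']); return -R.T@t,np.c_[x,np.ones(len(x))]@R
def plane(n,uv,z):
    c,d=ray(n,uv); return c+d*((z-c[2])/d[:,2])[:,None]
def cloud(n,d):
    v,u=np.mgrid[0:400,0:640]; c,r=ray(n,np.c_[u.ravel(),v.ravel()]); return (c+r*d.ravel()[:,None]).reshape(400,640,3)
E
python3 - <<'E'
from h import *
for n in('top','scene'):
    a=np.load(n+'0.npz'); d=a['d']; P=cloud(n,d); ok=d>0
    z=P[...,2]
    def rep(name,mask):
        k,l,st,ce=cv2.connectedComponentsWithStats(mask.astype(np.uint8))
        for i in range(1,k):
            if st[i,4]>60:
                c,r=cv2.minEnclosingCircle(P[l==i][:,:2].astype(np.float32)); q=P[l==i]
                print(n,name,st[i],'px',ce[i].round(1),'mean',q.mean(0).round(4),'circ',np.round(c,4),round(r,4), 'ctr@z',plane(n,[ce[i]],q[:,2].mean())[0].round(4))
    rep('.19',ok&(abs(z-.19)<.006)); rep('.13',ok&(abs(z-.13)<.005)); rep('pot',ok&(abs(z-.097)<.005)&(P[...,1]<0.1)); rep('block',ok&(abs(z-.045)<.004)&(P[...,1]<.1));rep('floor',ok&(abs(z-.012)<.004))
    print('counter',np.median(z[ok&(abs(z)<.02)]))
E
```

```text
top .19 [26 32 18 15 95] px [36.9 41.4] mean [0.8148 0.4816 0.1903] circ [0.8194 0.4871] 0.0135 ctr@z [0.8148 0.4816 0.1903]
top .19 [166 150  28  27 578] px [179.5 163.3] mean [0.5894 0.2373 0.1894] circ [0.59   0.2383] 0.0221 ctr@z [0.5893 0.2373 0.1894]
top .13 [ 43  48  31  27 275] px [62.5 64.2] mean [0.8107 0.4776 0.1299] circ [0.8198 0.4875] 0.0282 ctr@z [0.8107 0.4776 0.1299]
top .13 [222 241  26  27 557] px [234.8 254.2] mean [0.4472 0.1614 0.1295] circ [0.4476 0.1615] 0.0225 ctr@z [0.4472 0.1614 0.1295]
top pot [330  59  43  16 112] px [349.2  69. ] mean [ 0.8019 -0.0532  0.0968] circ [ 0.8196 -0.0577] 0.0414 ctr@z [ 0.8019 -0.0532  0.0968]
top pot [271  64  42  13  99] px [292.2  71.7] mean [0.8008 0.0582 0.0971] circ [0.8183 0.0592] 0.0403 ctr@z [0.8008 0.0582 0.0971]
top pot [450 182  36  33 922] px [467.7 197.6] mean [ 0.5344 -0.2511  0.097 ] circ [ 0.5352 -0.2517] 0.0316 ctr@z [ 0.5344 -0.2511  0.097 ]
top block [329  72  38  16  66] px [346.6  83. ] mean [ 0.802  -0.0515  0.0446] circ [ 0.8174 -0.0542] 0.0397 ctr@z [ 0.802  -0.0515  0.0446]
top block [274  78  39  12 
[... 8998 characters left out ...]
26 198] px [506.7 248.6] mean [0.4772 0.3323 0.012 ] circ [0.4529 0.3311] 0.0374 ctr@z [0.4772 0.3325 0.012 ]
scene floor [  0 245  98  54 463] px [ 54.6 277.1] mean [ 0.907  -0.2146  0.0128] circ [ 0.8937 -0.272 ] 0.1011 ctr@z [ 0.9066 -0.2127  0.0128]
scene floor [406 266  35  20 133] px [421.3 279.8] mean [0.6097 0.243  0.0124] circ [0.5937 0.2388] 0.0254 ctr@z [0.6097 0.2431 0.0124]
scene floor [120 311  43  13 147] px [143.8 319.7] mean [ 0.8742 -0.0335  0.0121] circ [ 0.8712 -0.044 ] 0.0309 ctr@z [ 0.8741 -0.0334  0.0121]
scene floor [179 357  57  15 201] px [210.5 365.9] mean [0.8705 0.0888 0.012 ] circ [0.8664 0.0782] 0.034 ctr@z [0.8705 0.0888 0.012 ]
counter -0.00010209027376753554
```

Run:
```python
from h import *
from scipy.optimize import least_squares
a=np.load('top0.npz'); P=cloud('top',a['d']); z=P[...,2]
# block corners: points on top face incl holes
m=(abs(z-.045)<.004); k,l,st,ce=cv2.connectedComponentsWithStats(m.astype(np.uint8))
i=l[175,385] or 1+np.argmax(st[1:,4]); q=P[l==i][:,:2]
print('rect',cv2.minAreaRect((q*1000).astype(np.float32)))
# rim: hole contour on that face
cs,h=cv2.findContours((l==i).astype(np.uint8),cv2.RETR_CCOMP,cv2.CHAIN_APPROX_NONE)
for c,hh in zip(cs,h[0]):
    if hh[3]>=0 and len(c)>40:
        w=plane('top',c.reshape(-1,2),.045)[:,:2]
        f=least_squares(lambda p:np.hypot(*(w-p[:2]).T)-p[2],[*w.mean(0),.036],loss='soft_l1',f_scale=.001)
        print('rim',f.x.round(4),len(c))
```

```text
rect ((572.09521484375, -212.84230041503906), (216.6289520263672, 108.02989196777344), 46.2743034362793)
rim [ 0.6101 -0.1718  0.0361] 101
```

Emit:
{"api": "move_arm", "payload": {"commands": "-0.57 -0.30 0 0 1;-0.57 -0.30 0 0 1;-0.57 -0.30 0 0 1;-0.57 -0.30 0 0 1;-0.57 -0.30 0 0 1;-0.57 -0.30 0 0 1;-0.57 -0.30 0 0 1;-0.57 -0.30 0 0 1", "newtons": 40}}

```text
clock: 1.1
ee_pos: [0.3909, 0.4216, 0.2311]
orientation: [[-0.969, 0.247, -0.0], [0.247, 0.969, -0.0], [0.0, -0.0, -1.0]]
wrist_force: [0.7, 0.5, -0.4]
finger_gap: 1.004
```

Emit:
{"api": "move_arm", "payload": {"commands": "-0.57 -0.30 0 0 1;-0.57 -0.30 0 0 1;-0.57 -0.31 0 0 1;-0.57 -0.31 0 0 1;-0.57 -0.31 0 0 1;-0.57 -0.31 0 0 1;-0.55 -0.30 0 0 1;0 0 0 0 1"}}

```text
clock: 2.1
ee_pos: [0.5906, 0.2375, 0.2308]
orientation: [[-0.968, 0.25, -0.0], [0.25, 0.968, -0.0], [0.0, -0.0, -1.0]]
wrist_force: [-0.5, 0.3, 0.2]
finger_gap: 1.001
```

Emit:
{"api": "move_arm", "payload": {"commands": "0 0 0.3 0 1;0 0 0.3 0 1;0 0 0.3 0 1;0 0 0.3 0 1;0 0 0.18 0 1;0 0 0 0 1"}}

```text
clock: 2.85
ee_pos: [0.5888, 0.2393, 0.1475]
orientation: [[-0.969, 0.247, -0.001], [0.247, 0.969, -0.0], [0.001, -0.001, -1.0]]
wrist_force: [0.2, -0.6, -0.0]
finger_gap: 0.999
```

Run:
```python
from h import *
p,d=cams.grab_frame('scene'); cv2.imwrite('pics/s1.png',cv2.resize(p[60:320,300:560],None,fx=2.2,fy=2.2))
```

```text
(no output)
```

View pics/s1.png

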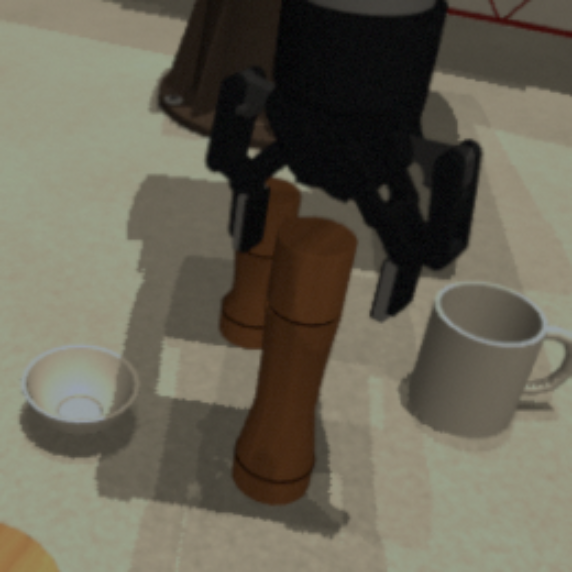

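The fingers straddle the head: tips at crop (250,245) and (392,305), head centre about (315,265). Closing now.

Emit:
{"api": "move_arm", "payload": {"commands": "0 0 0 0 -1;0 0 0 0 -1;0 0 0 0 -1;0 0 0 0 -1;0 0 0 0 -1;0 0 0 0 -1;0 0 0 0 -1;0 0 0 0 -1", "newtons": 50}}

```text
clock: 3.9
ee_pos: [0.5896, 0.2393, 0.1492]
orientation: [[-0.969, 0.247, 0.001], [0.247, 0.969, 0.0], [-0.001, 0.0, -1.0]]
wrist_force: [-0.6, -0.6, 6.2]
finger_gap: 0.503
```

Emit:
{"api": "move_arm", "payload": {"commands": "0 0 -0.1 0 -1;0 0 -0.25 0 -1;0 0 -0.3 0 -1;0 0 -0.3 0 -1;0 0 -0.3 0 -1;0 0 -0.3 0 -1;0 0 -0.25 0 -1;0 0 0 0 -1"}}

```text
clock: 4.9
ee_pos: [0.5899, 0.2396, 0.2579]
orientation: [[-0.969, 0.247, 0.002], [0.247, 0.969, 0.001], [-0.002, 0.001, -1.0]]
wrist_force: [-0.6, 0.0, -3.3]
finger_gap: 0.502
```

Run:
```python
from h import *
p,d=cams.grab_frame('scene'); cv2.imwrite('pics/s2.png',cv2.resize(p[20:300,300:580],None,fx=2.1,fy=2.1))
```

```text
(no output)
```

View pics/s2.png

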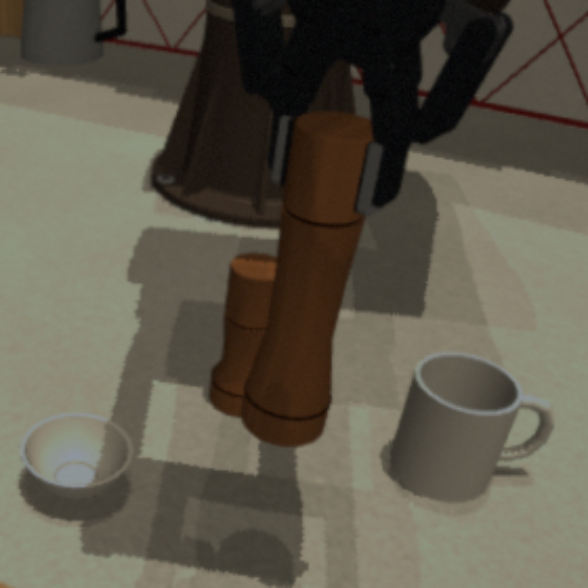

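The mill is lifted in the jaws: foot at crop (285,430), clear of its shadow. The −3.3 N reading fits 0.3 kg. Carrying it over to the well.

Emit:
{"api": "move_arm", "payload": {"commands": "-0.06 -0.21 0 0 -1;-0.13 -0.42 0 0 -1;-0.13 -0.42 0 0 -1;-0.13 -0.42 0 0 -1;-0.13 -0.42 0 0 -1;-0.13 -0.42 0 0 -1;-0.13 -0.42 0 0 -1;-0.13 -0.42 0 0 -1"}}

```text
clock: 5.95
ee_pos: [0.5982, 0.0401, 0.2557]
orientation: [[-0.969, 0.247, -0.001], [0.247, 0.969, -0.0], [0.001, -0.001, -1.0]]
wrist_force: [-0.4, -0.2, -2.4]
finger_gap: 0.51
```

Emit:
{"api": "move_arm", "payload": {"commands": "-0.13 -0.42 0 0 -1;-0.13 -0.42 0 0 -1;-0.13 -0.42 0 0 -1;-0.13 -0.42 0 0 -1;-0.13 -0.42 0 0 -1;-0.13 -0.42 0 0 -1;-0.13 -0.42 0 0 -1;-0.10 -0.30 0 0 -1"}}

```text
clock: 6.95
ee_pos: [0.6088, -0.1631, 0.2557]
orientation: [[-0.969, 0.248, -0.001], [0.248, 0.969, 0.0], [0.001, -0.0, -1.0]]
wrist_force: [0.0, -0.3, -3.6]
finger_gap: 0.503
```

Emit:
{"api": "move_arm", "payload": {"commands": "-0.04 -0.18 0 0 -1;0 0 0 0 -1;0 0 0 0 -1"}}

```text
clock: 7.32
ee_pos: [0.6091, -0.1719, 0.2565]
orientation: [[-0.969, 0.247, -0.0], [0.247, 0.969, 0.0], [0.0, 0.0, -1.0]]
wrist_force: [0.1, 0.5, -3.7]
finger_gap: 0.505
```

Run:
```python
from h import *
from cell import readout
for n in('scene','top'):
    p,d=cams.grab_frame(n); np.savez(n+'3.npz',p=p,d=d); cv2.imwrite(f'pics/{n}3.png',p)
    P=cloud(n,d); z=P[...,2]; e=readout.sense()['ee_pos']
    near=(np.hypot(P[...,0]-e[0],P[...,1]-e[1])<.06)&(d>0)
    hsv=cv2.cvtColor(p,cv2.COLOR_BGR2HSV)
    red=near&(hsv[...,1]>140)&(hsv[...,0]<15)&(z>.09)
    for a,b in((.1,.13),(.13,.17),(.17,.21),(.25,.32)):
        q=P[red&(z>a)&(z<b)]
        if len(q): print(n,a,len(q),q.min(0).round(4),q.max(0).round(4),q.mean(0).round(4))
print(e)
```

```text
scene 0.1 304 [ 0.5927 -0.1801  0.1083] [ 0.6379 -0.1444  0.1299] [ 0.6237 -0.1553  0.1197]
scene 0.13 609 [ 0.5953 -0.1853  0.13  ] [ 0.6373 -0.1441  0.1699] [ 0.6217 -0.1578  0.1492]
scene 0.17 491 [ 0.6004 -0.178   0.17  ] [ 0.6306 -0.1505  0.21  ] [ 0.6201 -0.1599  0.19  ]
scene 0.25 574 [ 0.5982 -0.2265  0.25  ] [ 0.6337 -0.1291  0.3198] [ 0.6261 -0.1666  0.2772]
top 0.25 2 [ 0.6059 -0.164   0.2976] [ 0.6081 -0.1592  0.2986] [ 0.607  -0.1616  0.2981]
[ 0.60921911 -0.17179835  0.25654139]
```

View pics/scene3.png

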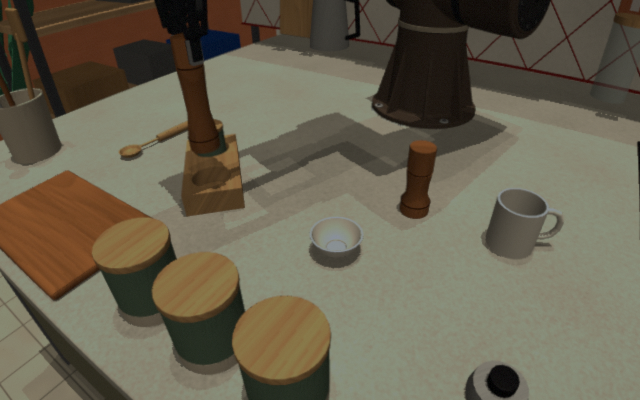

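View pics/top3.png

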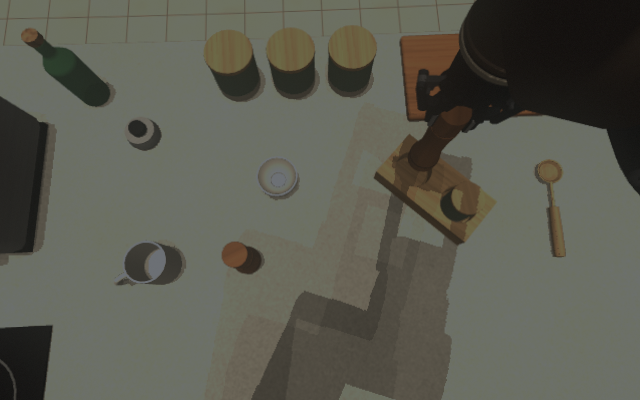

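Both views show the mill held upright over the block: foot at scene (205,148) and top (424,160). The salt pot and short mill haven't moved. Before lowering, I'll fit the foot centre against the well rim.

Run:
```python
from h import *
from scipy.optimize import least_squares
from scipy.ndimage import binary_erosion
fit=lambda w,r:least_squares(lambda p:np.hypot(*(w-p[:2]).T)-r,w.mean(0),loss='soft_l1',f_scale=.001)
for n in('scene','top'):
    a=np.load(n+'3.npz');p,d=a['p'],a['d'];P=cloud(n,d);z=P[...,2]
    hsv=cv2.cvtColor(p,cv2.COLOR_BGR2HSV)
    m=(hsv[...,1]>120)&(hsv[...,0]<15)&(np.hypot(P[...,0]-.609,P[...,1]+.172)<.05)
    for lo,hi,r in((.112,.122,.026),(.255,.295,.022)):
        q=P[m&(z>lo)&(z<hi)][:,:2]
        if len(q)>30:
            f=fit(q,r); print(n,lo,len(q),f.x.round(4),'rms',np.sqrt(np.mean(f.fun**2)).round(4))
# rim from scene frame 0
a=np.load('scene0.npz');P=cloud('scene',a['d']);m=abs(P[...,2]-.045)<.004
k,l,st,_=cv2.connectedComponentsWithStats(m.astype(np.uint8)); i=l[205,212] or l[145,190]
for i in range(1,k):
  if st[i,4]>1500 and st[i,0]<260:
    cs,h=cv2.findContours((l==i).astype(np.uint8),cv2.RETR_CCOMP,cv2.CHAIN_APPROX_NONE)
    for c,hh in zip(cs,h[0]):
      if len(c)>30:
        w=plane('scene',c.reshape(-1,2),.045)[:,:2]; w=w[np.hypot(*(w-[.610,-.172]).T)<.042]
        f=least_squares(lambda p:np.hypot(*(w-p[:2]).T)-p[2],[.61,-.172,.036],loss='soft_l1',f_scale=.001); print('rim',hh[3],len(w),f.x.round(4))
```

```text
scene 0.112 139 [ 0.61   -0.1721] rms 0.0009
scene 0.255 386 [ 0.6099 -0.1716] rms 0.0011
rim -1 0 [ 0.61  -0.172  0.036]
rim 0 86 [ 0.6125 -0.1696  0.0348]
```

Foot and head centres agree with each other, so the mill is upright, and they match the rim within about 2 mm. Lowering.

Emit:
{"api": "move_arm", "payload": {"commands": "0 0 0.2 0 -1;0 0 0.25 0 -1;0 0 0.25 0 -1;0 0 0.25 0 -1;0 0 0.2 0 -1;0 0 0.15 0 -1;0 0 0.1 0 -1;0 0 0 0 -1"}}

```text
clock: 8.43
ee_pos: [0.6091, -0.1725, 0.1722]
orientation: [[-0.969, 0.247, -0.0], [0.247, 0.969, 0.0], [0.0, 0.0, -1.0]]
wrist_force: [-0.4, -0.0, -1.8]
finger_gap: 0.503
```

Emit:
{"api": "move_arm", "payload": {"commands": "0 0 0.06 0 -1;0 0 0.05 0 -1;0 0 0.04 0 -1;0 0 0.02 0 -1;0 0 0 0 -1"}}

```text
clock: 9.05
ee_pos: [0.6092, -0.1725, 0.1622]
orientation: [[-0.969, 0.247, -0.0], [0.247, 0.969, 0.0], [0.0, 0.0, -1.0]]
wrist_force: [0.0, -0.7, -3.6]
finger_gap: 0.504
```

Emit:
{"api": "move_arm", "payload": {"commands": "0 0 0.02 0 -1;0 0 0.01 0 -1;0 0 0 0 -1"}}

```text
clock: 9.43
ee_pos: [0.6097, -0.1728, 0.1613]
orientation: [[-0.969, 0.247, 0.001], [0.247, 0.969, -0.0], [-0.001, -0.0, -1.0]]
wrist_force: [-1.9, -0.5, 5.5]
finger_gap: 0.502
```

The wrist force changed from −3.6 to +5.5 N at TCP z 0.161, the height I predicted, so the mill is on the floor. Releasing.

Emit:
{"api": "move_arm", "payload": {"commands": "0 0 0 0 0.3;0 0 0 0 0.6;0 0 0 0 1;0 0 0 0 1;0 0 0 0 1;0 0 0 0 1;0 0 0 0 1"}}

```text
clock: 10.3
ee_pos: [0.6092, -0.1726, 0.1605]
orientation: [[-0.969, 0.247, 0.0], [0.247, 0.969, -0.0], [-0.0, -0.0, -1.0]]
wrist_force: [0.0, -0.5, -0.5]
finger_gap: 1.003
```

Run:
```python
from h import *
p,d=cams.grab_frame('scene'); cv2.imwrite('pics/s4.png',cv2.resize(p[0:260,80:340],None,fx=2.2,fy=2.2))
```

```text
(no output)
```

View pics/s4.png

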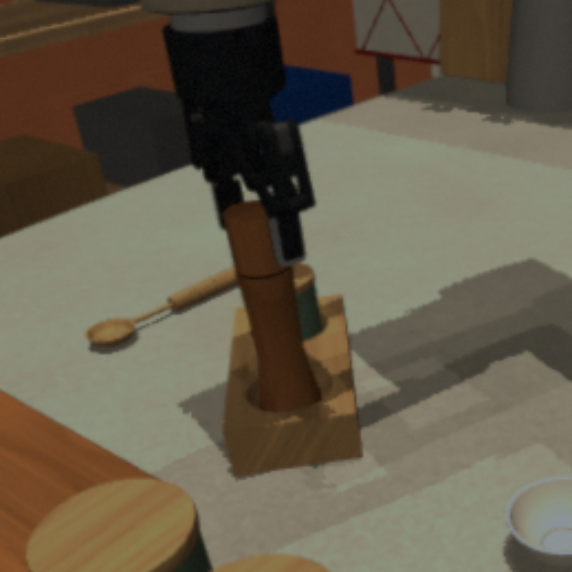

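The mill stands in the well, its head at crop (250,215) between the open fingers and its foot at (288,400). Retreating straight up.

Emit:
{"api": "move_arm", "payload": {"commands": "0 0 -0.1 0 1;0 0 -0.3 0 1;0 0 -0.4 0 1;0 0 -0.4 0 1;0 0 -0.4 0 1;0 0 -0.3 0 1;0 0 0 0 1;0 0 0 0 1"}}

```text
clock: 11.35
ee_pos: [0.6089, -0.1725, 0.274]
orientation: [[-0.969, 0.247, -0.001], [0.247, 0.969, 0.0], [0.001, 0.0, -1.0]]
wrist_force: [-0.2, 0.2, 0.5]
finger_gap: 0.997
```

Run:
```python
from h import *
from scipy.optimize import least_squares
for n in('scene','top'):
    p,d=cams.grab_frame(n); cv2.imwrite(f'pics/{n}5.png',p);P=cloud(n,d);z=P[...,2]
    hsv=cv2.cvtColor(p,cv2.COLOR_BGR2HSV)
    for nm,c,h in(('tall',(.61,-.172),.202),('short',(.448,.162),.13),('pot',(.5353,-.2515),.097)):
        m=(d>0)&(np.hypot(P[...,0]-c[0],P[...,1]-c[1])<.05)&(abs(z-h)<.006); q=P[m].astype(np.float32)
        if len(q)>30: cc,r=cv2.minEnclosingCircle(q[:,:2]); print(n,nm,len(q),np.round(cc,4),round(r,4),'ztop',np.median(q[:,2]).round(4))
    for lo,hi,r in((.047,.055,None),(.16,.198,.022)):
        m=(hsv[...,1]>120)&(hsv[...,0]<15)&(np.hypot(P[...,0]-.61,P[...,1]+.172)<.04)&(z>lo)&(z<hi); w=P[m][:,:2]
        if len(w)>20:
            f=least_squares(lambda p:np.hypot(*(w-p[:2]).T)-(r or p[2]),[.61,-.172,.024],loss='soft_l1',f_scale=.001); print(n,'axis@',lo,f.x.round(4),len(w))
```

```text
Traceback (most recent call last):
cv2.error: OpenCV(4.12.0) /io/opencv/modules/imgproc/src/shapedescr.cpp:201: error: (-215:Assertion failed) count >= 0 && (depth == CV_32F || depth == CV_32S) in function 'minEnclosingCircle'
```

View pics/scene5.png

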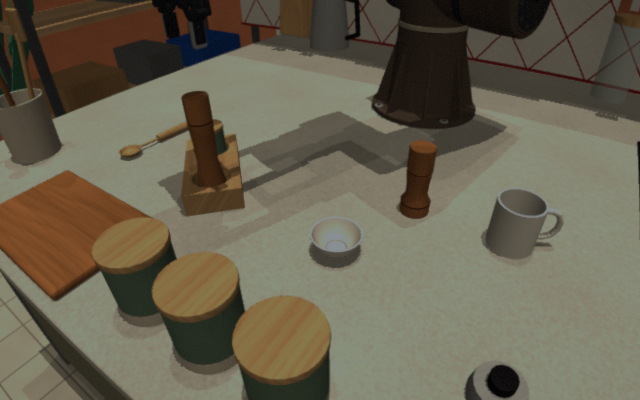

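The mill stands upright in the well, top at (197,98) and foot at (210,180), with the gripper clear above it. The check script failed on a non-contiguous array, so I'll fix that and rerun.

Run:
```python
from h import *
from scipy.optimize import least_squares
for n in('scene','top'):
    p,d=cams.grab_frame(n); cv2.imwrite(f'pics/{n}6.png',p);P=cloud(n,d);z=P[...,2]
    hsv=cv2.cvtColor(p,cv2.COLOR_BGR2HSV)
    for nm,c,h in(('tall',(.61,-.172),.202),('short',(.448,.162),.13),('pot',(.5353,-.2515),.097)):
        m=(d>0)&(np.hypot(P[...,0]-c[0],P[...,1]-c[1])<.05)&(abs(z-h)<.006); q=P[m]
        if len(q)>30: cc,r=cv2.minEnclosingCircle(np.ascontiguousarray(q[:,:2],np.float32)); print(n,nm,len(q),np.round(cc,4),round(r,4),'ztop',np.median(q[:,2]).round(4))
    for lo,hi,r in((.047,.055,None),(.16,.198,.022)):
        m=(hsv[...,1]>120)&(hsv[...,0]<15)&(np.hypot(P[...,0]-.61,P[...,1]+.172)<.04)&(z>lo)&(z<hi); w=P[m][:,:2]
        if len(w)>20:
            f=least_squares(lambda p:np.hypot(*(w-p[:2]).T)-(r or p[2]),[.61,-.172,.024],loss='soft_l1',f_scale=.001); print(n,'axis@',lo,f.x.round(4),len(w))
```

```text
scene tall 273 [ 0.6113 -0.1712] 0.0229 ztop 0.2011
scene short 345 [0.4485 0.1631] 0.0224 ztop 0.1293
scene pot 101 [ 0.5239 -0.2399] 0.0271 ztop 0.0963
scene axis@ 0.047 [ 0.6112 -0.1733  0.0222] 102
scene axis@ 0.16 [ 0.6102 -0.1741  0.024 ] 533
top tall 571 [ 0.6111 -0.1732] 0.0221 ztop 0.2017
top short 560 [0.4476 0.1619] 0.0223 ztop 0.1295
top pot 929 [ 0.5355 -0.2516] 0.0314 ztop 0.097
```

```bash
python3 -c "
from cell import ticket;print(ticket.hand_in())"
```

```text
the job is handed in; nothing more can be done
None
```

I gripped the taller mill by its head from above, carried it upright and lowered it into the empty well. I let go only once the wrist force showed it was resting on the floor, then raised the gripper clear and handed in at about 11.5 s of the 42 s allowed. The hand-in reported no verdict.

**Last checks:**
- **Tall mill:** its top is at z ≈ 0.202 m, which is the 12 mm floor plus 190 mm. Its axis is at about (0.611, -0.172), about 1 mm from the well centre I measured. The axis fits low and high on the mill agree within about 1 mm, so it is upright.
- **Short mill and salt pot:** both are within 1 mm of where they started in the top view.

**What failed or disagreed:**
- **Salt pot, scene camera:** its final reading was about 16 mm off. Only part of the lid was visible behind the mill (101 pixels against 385 at the start), so I relied on the top view.
- **Well centre:** the estimate from the floor pixels differed by about 6 mm from the rim and block fits. The floor is partly hidden by the rim, so I used the rim and block instead.
- **Check script:** the first run of the final check crashed on an array-format error. I fixed it and reran it before handing in.

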